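# Put the round tins away in a row in the drawer

## Robot

A 6-joint arm with a two-finger parallel gripper is mounted at the origin on the work surface. World frame = base frame: x ahead of the robot, y to its left, z up, the work surface at z = 0. Lengths are in m, angles in rad, forces in N, time in s.
With the tool pointing down it reaches from about 0.375 to 0.975 m from the base axis. Payload 3.8 kg.
Tool frame: the origin (TCP) lies at the very end of the fingers, on their centre line; the grasp point (between the pads) lies 19 mm behind it; z points along the fingers, y is the line along which they close (so a half turn about z gives the same grasp; the last joint's range is limited). The gripper opens to 85 mm and grips with 20 to 120 N. Pads are 22 mm wide; open, the fingers measure 114 mm over their backs; the gripper's body (76 mm by 85 mm) begins 54 mm behind the grasp point. The pads swing forward as they close: fully open they stand 13 mm farther back than shut.
Start: joints at [1.143, 0.264, 1.604, -0, 1.274, -0.037], TCP at [0.257, 0.624, 0.231] pointing down, gripper open.
Joint ranges: [-2.63, 2.63], [-0.94, 2.18], [0.31, 2.57], [-1.31, 4.45], [0, 2.66], [-2.55, 2.55]. Speed limits (rad/s): [2.57, 2.57, 3.14, 3.14, 3.14, 3.14].

## Interface

Orientations are given as a rotation vector (axis times angle).
In Python, from workcell import bot, vision gives the robot as it stands. The module is installed in compiled form; this text tells all that it offers.
- The arm moves only by the tool play_rows, never from a script. Its argument "moves" is a list that holds one entry, the list of rows, each a list of 7 numbers: the turn, a rotation vector about the tool's x, y, z as a fraction of full scale, then the shift along the tool's x, y, z as a fraction of full scale, then the finger opening in mm, from 0 to 85.4. In form: [[[ax, ay, az, x, y, z, jaw], ...]]. A call has 1 to 5 rows; each row shifts and turns the commanded pose from where the row before left it, along the tool's axes as they then stand; what a row does not reach is not made up. Full scale, the value 1, is 0.1 m for a shift and 0.5 rad for a turn. A row lasts 1/12 s, in which the tool goes at most 41.7 mm and 7.16 degrees, less where a joint would pass 70% of its speed; a pose out of reach is approached as far as the arm can. A call with a number of a shift or a turn outside -1 to 1 is refused whole. A call with a gripper value outside its range is refused whole. The fingers move at their own pace and stop on an object; "newtons" is the grip in N (left out, the last holds). Time passes only in rows, so rows that do not move let the fingers close. It gives the time, the measured TCP pose, the force, the opening and the grip force at its end, in the units of the state.
- bot.read_state(): the state, without advancing time (a new reading comes with each control period).
- vision.read_camera(name): name is "scene" or "side" or "wrist"; returns a dict with "image" (420x560x3 uint8, red, green, blue), "depth" (420x560 float32, m along the optical axis (not along the pixel's ray), 0 where there is no reading), "K" (3x3 intrinsics, pixels), "R" (3x3) and "t" (3): a world point X has camera coordinates R X + t. Camera axes: x right, y down, z forward; pixel columns grow to the right and rows downward; lengths in m; the calibration is good to about 2 mm. A picture is of the moment at which its call begins.
- bot.finish_job(): hands the job in; it is judged then, once.
The state is a dict: "time": time; "q": joint angles; "joint_vel": joint speeds; "joint_torque": joint torques, N m; "tool_pos": TCP position; "tcp_rot": TCP orientation; "wrist_force": force on the tool from outside, world axes, zero at the start; "torque": the same for the moment, N m; "width": opening from 0.0 (shut) to 1.0 (fully open); "grip_force": force on a finger pad.
Only numpy, scipy, OpenCV 4.12 (cv2) and the standard library are available. Lean on these libraries where they do the work, as an engineer would, in place of code of your own. Each camera call takes 0.05 s, during which the arm holds its last target. There are 200 camera calls.

## Task

Pull the drawer of the low steel unit out all the way to its stop, then take the two round tins off the sloping rack and stand them upright in the drawer, in the lane between its two low ribs, next to the round tin already there, so that the three make one side-by-side row with no more than about 20 mm between neighbours. Then slide the drawer fully home with all three standing in their row. Leave the square tin on the rack and the jar and the scraper where they are.

Things in the scene. Friction and masses are not known exactly. Their poses are not given: they have to be found in the camera images.
- drawer (a joint): how far the drawer is out, in m: 0 is fully home, 0.155 is out at its stop. It slides level along the -x axis of unit (out of its front) against light friction of a few N and does not spring back.
- unit: low steel drawer unit, fixed (place and turn vary), 310 deep (x) by 320 wide (y) by 135 high, closed on top, a steel bowl fixed on it at the back. Origin at table height below the middle of its front edge; x points into the unit, y along its width. The drawer's aluminium front panel, 312 wide, 12 thick, from 12 to 122 above the table, has its outer face at x = -14 when home.
- handle (a point): middle of the dark steel bar handle of the drawer, moves with it; axes as unit. The bar is about 10 thick, 140 long, level along y, 100 above the table, 35 in front of the front panel's outer face and 35 below the unit's top.
- lane (a point): middle of the lane, on the white drawer floor 22 above the table; moves with the drawer; axes as unit. The lane runs along y between two grey ribs 8 high, 66 clear (33 either side of this point), 268 long between the drawer's 30 high side walls. It is 125 behind the handle, 78 behind the front panel's inner face; at the stop it is 79 in front of the unit's front edge.
- rack: sloping rack, fixed (place and turn vary), 300 wide (y): a grey shelf sloping down towards the robot at 36 degrees (0.63 rad), with a steel lip 22 high above the shelf along its low front edge. Origin on the table, 55 below the line on which the tins' feet are centred; x points to the back (up the slope), y along the rack.
- tin_a: round aluminium tin with a dark steel lid, 46 in diameter, 72 high. Origin at the centre of its underside, z up along its axis. It starts on the sloping rack, leaning 36 to 39 degrees towards the robot, resting on the lip; the three things on the rack stand side by side about 100 apart in any order.
- tin_b: a second round tin, the same as tin_a, also on the rack
- tin_c: a third round tin, the same as tin_a, which stands upright in the lane of the drawer from the start, out of sight under the unit's top until the drawer is pulled; left, right or middle
- square_tin: square tin, 44 by 44 by 72 high, aluminium with a dark lid like the round ones, leaning on the rack among them; origin at the centre of its underside. It stays there.
- jar: white ceramic jar with a steel lid, 72 in diameter, 120 high, on the table to the right of the drawer unit; stays there. Origin at the centre of its underside.
- scraper: kitchen scraper (spatula) lying on the table near the robot, left of the middle; stays there. Its length is along its x axis.
Mind the look-alikes: they are no part of the job. Leave any yellow look-alike of the tin_a alone. Leave any orange look-alike of the tin_b alone.

How it is judged:
On the way, in this order (a step that is already met when the one before it is completed fails the run):
1. the drawer is pulled out to its stop (within 6 mm) (value of joint drawer above 0.149 m), for 0.2 s.
2. one of the round tins from the rack stands upright in the lane, let go, with the drawer still out (by more than 110 mm) (value of joint drawer above 0.11 m and (((x of tin_a in the frame of lane between -0.014 and 0.014 m and y of tin_a in the frame of lane between -0.125 and 0.125 m and z of tin_a in the frame of lane between -0.006 and 0.006 m and angle between tin_a's own z axis and vertical below 0.12 rad) and contact force between the fingers and tin_a below 0.1 N) or ((x of tin_b in the frame of lane between -0.014 and 0.014 m and y of tin_b in the frame of lane between -0.125 and 0.125 m and z of tin_b in the frame of lane between -0.006 and 0.006 m and angle between tin_b's own z axis and vertical below 0.12 rad) and contact force between the fingers and tin_b below 0.1 N))), for 0.2 s.
3. both round tins from the rack stand upright in the lane, let go, with the drawer still out (by more than 110 mm) (value of joint drawer above 0.11 m and x of tin_a in the frame of lane between -0.014 and 0.014 m and y of tin_a in the frame of lane between -0.125 and 0.125 m and z of tin_a in the frame of lane between -0.006 and 0.006 m and angle between each of tin_a, tin_b's own z axis and vertical below 0.12 rad and contact force between the fingers and tin_a below 0.1 N and x of tin_b in the frame of lane between -0.014 and 0.014 m and y of tin_b in the frame of lane between -0.125 and 0.125 m and z of tin_b in the frame of lane between -0.006 and 0.006 m and contact force between the fingers and tin_b below 0.1 N), for 0.2 s.
At the end, for the whole second after the job is handed in: The drawer is home (within 6 mm) and the three round tins stand at rest and upright (within 7 degrees) on its floor in the lane (centres within 14 mm of the lane's middle line), each next to another of the row with neighbouring centres less than 73 mm apart (gaps under 27 mm) (value of joint drawer below 0.006 m and x of tin_a in the frame of lane between -0.014 and 0.014 m and y of tin_a in the frame of lane between -0.125 and 0.125 m and z of tin_a in the frame of lane between -0.006 and 0.006 m and angle between each of tin_a, tin_b, tin_c's own z axis and vertical below 0.12 rad and x of tin_b in the frame of lane between -0.014 and 0.014 m and y of tin_b in the frame of lane between -0.125 and 0.125 m and z of tin_b in the frame of lane between -0.006 and 0.006 m and x of tin_c in the frame of lane between -0.014 and 0.014 m and y of tin_c in the frame of lane between -0.125 and 0.125 m and z of tin_c in the frame of lane between -0.006 and 0.006 m and (horizontal distance between each of tin_a, tin_b and tin_c below 0.073 m or (horizontal distance between tin_a and tin_c below 0.073 m and horizontal distance between tin_a and tin_b below 0.073 m) or (horizontal distance between tin_b and tin_c below 0.073 m and horizontal distance between tin_a and tin_b below 0.073 m)) and linear speed of each of tin_a, tin_b, tin_c below 0.02 m/s); the robot touches nothing.
It fails at once if the square tin is shifted by more than 25 mm or taken off the rack (distance of square_tin from where it was at the start of the episode above 0.025 m).
It fails at once if the jar is shifted by more than 25 mm or tipped (distance of jar from where it was at the start of the episode above 0.025 m or angle between jar's own z axis and vertical above 0.3 rad).
It fails at once if the scraper is shifted by more than 25 mm (distance of scraper from where it was at the start of the episode above 0.025 m).
It also fails if it takes over 72 s, if anything falls off the work surface, if the arm or the gripper's body presses on something with over 40 N, if the wrist force passes 120 N, or if a joint passes its speed limit or range.

## Working session

There is one attempt and no reset: what is moved stays moved. The work goes in short steps, Python scripts to look and compute and a tool call to move; the robot and the scene stay as the last step left them, time stands still between calls to the robot, and variables do not carry over. Pictures are saved under pics/ and viewed, at most 11 in all, crops included, and the job is handed in when it is done.

Besides the shell and the picture viewer there is one more tool, called as a command line: name --argument value ..., lists and objects as JSON in quotes. play_rows: Moves the arm, as the interface text tells. Its arguments: {"type":"object","properties":{"moves":{"type":"array","items":{"type":"array","items":{"type":"array","items":{"type":"number"}}}},"newtons":{"type":"number"}},"required":["moves"]}

```bash
mkdir -p pics
cat > h.py <<'E'
import numpy as np, cv2
from scipy.spatial.transform import Rotation as Ro
from workcell import bot, vision
def snap(n,f):
    c=vision.read_camera(n); np.savez(f'{f}.npz',**c); cv2.imwrite(f'pics/{f}.png',c['image'][:,:,::-1]); return c
def cloud(c):
    K,R,t,d=c['K'],c['R'],c['t'],c['depth']; v,u=np.mgrid[:d.shape[0],:d.shape[1]]
    P=np.stack([(u-K[0,2])/K[0,0]*d,(v-K[1,2])/K[1,1]*d,d],-1)
    W=(P-t)@R; W[d==0]=np.nan; return W
E
python3 - <<'E'
from h import *
for n in['scene','side']:
    c=snap(n,n+'0'); print(n,c['K'][0,0],(-c['R'].T@c['t']).round(3),c['R'][2].round(2))
s=bot.read_state();print(s)
a=cv2.imread('pics/scene0.png');b=cv2.imread('pics/side0.png')
E
```

```text
scene 426.0931755273913 [ 0.91  -0.512  1.103] [-0.29  0.41 -0.86]
side 419.32079854615733 [-0.026 -0.614  0.791] [ 0.54  0.53 -0.65]
{'time': 0.1, 'q': array([ 1.14311158e+00,  2.64726475e-01,  1.60531221e+00,  1.65023686e-06,
        1.27368895e+00, -3.69074470e-02]), 'joint_vel': array([-0.0013403 , -0.00135443, -0.00381591,  0.00027622,  0.00132266,
       -0.00053156]), 'joint_torque': array([-4.80596500e-04, -5.16708004e+01, -3.68586445e+01, -1.14005636e-04,
        6.30861061e-03,  1.07082232e-05]), 'tool_pos': array([0.25682994, 0.62347906, 0.23001335]), 'tcp_rot': array([-0.60983802, -3.08132987,  0.00326246]), 'wrist_force': array([-0.33727739, -0.12710088, -0.49677331]), 'torque': array([ 0.00848159, -0.0100237 ,  0.01716978]), 'grip_force': 0.0, 'width': 0.9968140267822089}
```

View pics/scene0.png

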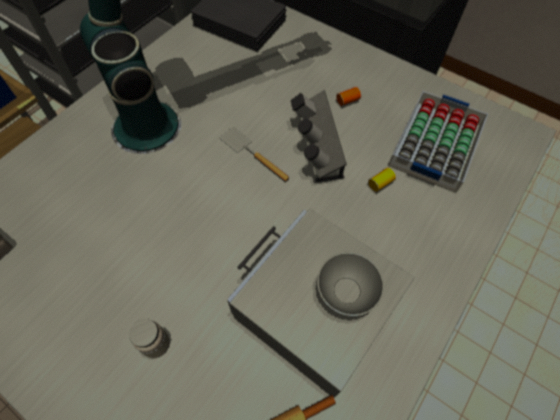

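View pics/side0.png

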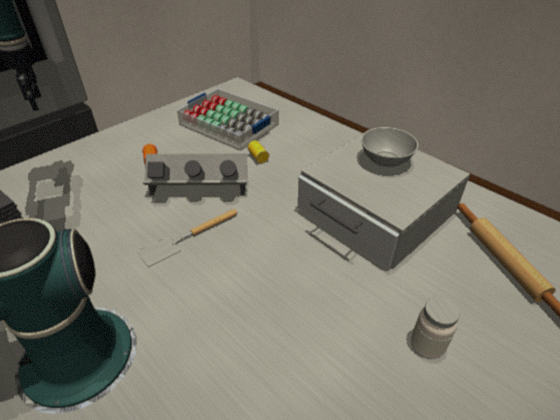

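Scene: the unit is at about (320,290) with its handle at (260,250). The rack is at (320,140), with the square tin at (302,103) and the round tins at (309,130) and (316,155). The side view agrees: square at (155,170), round at (194,170) and (228,169). Next I'll measure from the depth.

Run:
```python
from h import *
C={n:dict(np.load(n+'0.npz')) for n in['scene','side']}
W={n:cloud(C[n]) for n in C}
for n in W:
    w=W[n]; m=(abs(w[...,2]-.135)<.004)&(w[...,0]>.3)&(w[...,1]<.2)
    k,l,st,ce=cv2.connectedComponentsWithStats(m.astype(np.uint8)); i=1+st[1:,4].argmax()
    p=w[l==i]; r=cv2.minAreaRect((p[:,:2]*1000).astype(np.float32)); print(n,'unit',r,cv2.boxPoints(r).round().tolist(),np.median(p[:,2]))
def px(n,u,v): print(n,u,v,W[n][v,u].round(4))
for q in[(260,250),(243,268),(277,231),(252,259),(268,240),(326,93),(343,165),(315,152),(308,127),(299,101),(325,130),(322,175)]: px('scene',*q)
for q in[(155,168),(194,168),(228,168),(175,158),(240,158),(150,183),(247,182),(435,310)]: px('side',*q)
a=cv2.imread('pics/scene0.png');b=cv2.imread('pics/side0.png')
o=np.hstack([cv2.resize(a[85:190,280:360],(400,525),interpolation=cv2.INTER_CUBIC),cv2.resize(b[140:205,135:255],(400,217))if 0 else cv2.copyMakeBorder(cv2.resize(b[140:205,135:255],(400,217),interpolation=cv2.INTER_CUBIC),0,308,0,0,0)])
o[230:230+288,400:800]=cv2.resize(b[185:265,300:411],(400,288),interpolation=cv2.INTER_CUBIC)
cv2.imwrite('pics/z1.png',cv2.convertScaleAbs(o,alpha=1.6))
```

```text
scene unit ((805.2427368164062, -174.76675415039062), (320.81536865234375, 310.26318359375), 88.2397689819336) [[645.0, -330.0], [955.0, -340.0], [965.0, -19.0], [655.0, -10.0]] 0.13466295841805753
side unit ((805.330322265625, -176.0574188232422), (322.18780517578125, 313.27154541015625), 88.21559143066406) [[644.0, -332.0], [957.0, -342.0], [967.0, -20.0], [654.0, -10.0]] 0.13563470532154911
scene 260 250 [ 0.5832 -0.135  -0.0009]
scene 243 268 [ 0.5781 -0.2059 -0.0008]
scene 277 231 [ 0.5879 -0.0599  0.0034]
scene 252 259 [ 0.5811 -0.1693 -0.0032]
scene 268 240 [ 0.5834 -0.0974  0.0012]
scene 326 93 [ 0.4041  0.489  -0.0031]
scene 343 165 [0.6419 0.1924 0.0895]
scene 315 152 [0.5615 0.1611 0.1223]
scene 308 127 [0.4925 0.2279 0.1206]
scene 299 101 [0.4103 0.3    0.1187]
scene 325 130 [0.5227 0.2833 0.0753]
scene 322 175 [0.5993 0.1531 0.0475]
side 155 168 [0.4033 0.304  0.1102]
side 194 168 [0.4775 0.2237 0.1126]
side 228 168 [0.5425 0.1554 0.1137]
side 175 158 [0.4876 0.3369 0.0869]
side 240 158 [0.6236 0.2008 0.0858]
side 150 183 [0.3903 0.3314 0.05  ]
side 247 182 [6.31e-01 1.85e-01 6.00e-04]
side 435 310 [ 0.5144 -0.4889  0.1218]
```

View pics/z1.png

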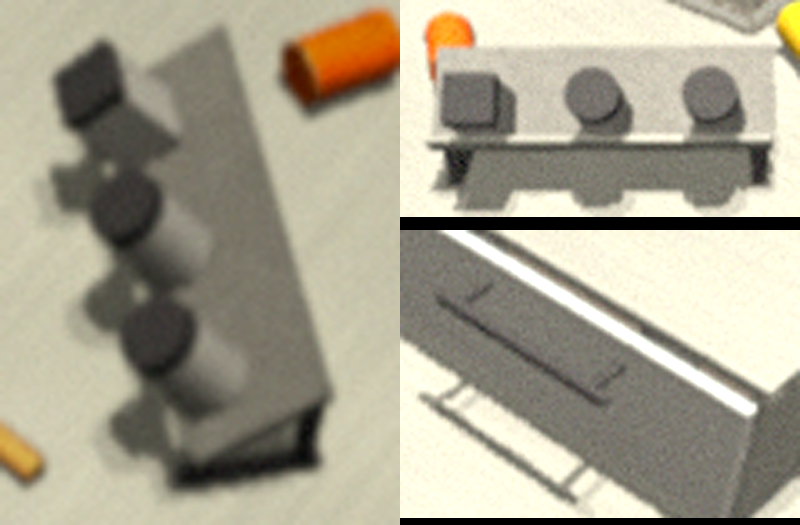

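Crop: the square tin's lid is at (90,85), and the round lids are at (127,205) and (160,335). The handle bar runs level across the front panel. Now I'll fit the rack and lids and work out the handle move.

```bash
cat >> h.py <<'E'
UF=np.array([.6495,-.1705,0]); UY=-0.031
def unit(x,y,z): return UF+Ro.from_euler('z',UY).apply([x,y,z])
def down(yawy):  # tool down, closing axis (tool y) at world angle yawy; returns nearest half-turn
    y=np.array([np.cos(yawy),np.sin(yawy),0]);z=np.array([0,0,-1.]);return Ro.from_matrix(np.c_[np.cross(y,z),y,z])
def delta(p,R=None,s=None):
    s=s or bot.read_state(); R0=Ro.from_rotvec(s['tcp_rot'])
    print('t',round(s['time'],2),'pos',s['tool_pos'].round(4),'w',round(s['width'],3))
    if R is not None:
        d=min([(R0.inv()*R*Ro.from_euler('z',k)).as_rotvec() for k in(0,np.pi)],key=np.linalg.norm)
        print('turn units',(d/.5).round(3)); 
        print('shift in final axes',((R0*Ro.from_rotvec(d)).inv().apply(np.array(p)-s['tool_pos'])/.1).round(3))
    print('shift units now',(R0.inv().apply(np.array(p)-s['tool_pos'])/.1).round(3))
E
python3 - <<'E'
from h import *
ws=[cloud(dict(np.load(n+'0.npz'))) for n in('scene','side')]
P=np.vstack([w.reshape(-1,3) for w in ws]); P=P[np.isfinite(P).all(1)]
best=None
psi0=0.75
# shelf plane fit, robust, in a region
for it in range(1):
    ex=np.array([np.cos(psi0),np.sin(psi0),0]);ey=np.array([-ex[1],ex[0],0])
    m=(abs(P[:,:2]-[.53,.27]).max(1)<.2)&(P[:,2]>.05)&(P[:,2]<.15); Q=P[m]
    d=np.array([[.4876,.3369,.0869],[.6236,.2008,.0858],[.5227,.2833,.0753]])
    n=np.cross(d[1]-d[0],d[2]-d[0]);n/=np.linalg.norm(n);n*=np.sign(n[2]);o=d.mean(0)
    for k in range(15):
        q=Q[abs((Q-o)@n)<(.012 if k<5 else .005)];o=q.mean(0);n=np.linalg.svd(q-o,full_matrices=0)[2][2];n*=np.sign(n[2])
psi=np.arctan2(-n[1],-n[0]);print('n',n.round(3),'tilt',np.arccos(n[2]),'psi',psi,len(q),'o',o)
ex=np.array([np.cos(psi),np.sin(psi),0]);ey=np.array([-ex[1],ex[0],0])
h=(Q-o)@n;print('h hist',np.percentile(h,[99,99.9]))
T=Q[(h>.066)&(h<.082)]
ty=T@ey
for g in[(W@0) for W in[]]:pass
lab=np.zeros(len(T),int);s=np.argsort(ty);br=np.where(np.diff(ty[s])>.02)[0];
for grp in np.split(s,br+1):
    if len(grp)<30: continue
    p=T[grp];pc=p[(abs((p-o)@n-np.median((p-o)@n))<.004)];u=np.cross(ey,n)
    f=np.c_[pc@ey,pc@u];r=cv2.minEnclosingCircle((f*1000).astype(np.float32))
    c=r[0][0]/1000*ey+r[0][1]/1000*u+n*np.median(pc@n)
    print(len(grp),'lid c',c.round(4),'r',round(r[1],1),'foot',(c-.072*n).round(4),'h',((c-o)@n).round(4),'mean',pc.mean(0).round(4))
print('handle',unit(-.049,0,.1)); delta(unit(-.049,0,.1)-[0,0,.019],down(UY))
E
```

```text
n [-0.41  -0.411  0.814] tilt 0.6190174957848571 psi 0.7866745180509647 2973 o [0.53232623 0.27689268 0.07675953]
h hist [0.07661783 0.07903297]
388 lid c [0.5447 0.1615 0.1136] r 25.3 foot [0.5742 0.1911 0.0549] h 0.0723 mean [0.5453 0.1603 0.1132]
370 lid c [0.4758 0.2288 0.1127] r 25.9 foot [0.5053 0.2584 0.054 ] h 0.0722 mean [0.4761 0.2299 0.1133]
417 lid c [0.4005 0.2997 0.1114] r 29.3 foot [0.43   0.3293 0.0528] h 0.0729 mean [0.4013 0.2981 0.1111]
handle [ 0.60052354 -0.16898124  0.1       ]
t 0.1 pos [0.2568 0.6235 0.23  ] w 0.997
turn units [-4.000e-03  2.000e-03  2.422e+00]
shift in final axes [-7.814  3.681  1.49 ]
shift units now [-6.196 -6.015  1.502]
```

```bash
cat >> h.py <<'E'
def rows(p,R=None,n=None,jaw=85,s=None):
    s=s or bot.read_state(); R0=Ro.from_rotvec(s['tcp_rot']); D=np.array(p)-s['tool_pos']
    d=np.zeros(3) if R is None else min([(R0.inv()*R*Ro.from_euler('z',k)).as_rotvec() for k in(0,np.pi)],key=np.linalg.norm)
    n=n or int(np.ceil(max(np.linalg.norm(D)/.040,np.linalg.norm(d)/.12)))
    out=[]
    for i in range(n):
        Ri=R0*Ro.from_rotvec(d*i/n)
        out.append([round(float(x),3)+0. for x in np.r_[d/n/.5,Ri.inv().apply(D/n)/.1]]+[jaw])
    print('t',round(s['time'],2),'pos',s['tool_pos'].round(4),'w',round(s['width'],3),'rows',n)
    for i in range(0,n,5): print(str([out[i:i+5]]).replace(' ',''))
E
python3 -c "
from h import *
p=unit(-.049,0,.2);rows(p,down(UY),jaw=32)"
```

```text
t 0.1 pos [0.2568 0.6235 0.23  ] w 0.997 rows 22
[[[0.0,0.0,0.11,-0.282,-0.274,0.014,32],[0.0,0.0,0.11,-0.296,-0.258,0.014,32],[0.0,0.0,0.11,-0.31,-0.241,0.014,32],[0.0,0.0,0.11,-0.323,-0.223,0.014,32],[0.0,0.0,0.11,-0.335,-0.205,0.014,32]]]
[[[0.0,0.0,0.11,-0.345,-0.187,0.014,32],[0.0,0.0,0.11,-0.355,-0.167,0.014,32],[0.0,0.0,0.11,-0.364,-0.148,0.014,32],[0.0,0.0,0.11,-0.371,-0.127,0.014,32],[0.0,0.0,0.11,-0.378,-0.107,0.014,32]]]
[[[0.0,0.0,0.11,-0.383,-0.086,0.014,32],[0.0,0.0,0.11,-0.387,-0.065,0.014,32],[0.0,0.0,0.11,-0.39,-0.043,0.014,32],[0.0,0.0,0.11,-0.392,-0.022,0.014,32],[0.0,0.0,0.11,-0.393,0.0,0.014,32]]]
[[[0.0,0.0,0.11,-0.392,0.022,0.014,32],[0.0,0.0,0.11,-0.39,0.043,0.014,32],[0.0,0.0,0.11,-0.387,0.064,0.014,32],[0.0,0.0,0.11,-0.383,0.086,0.014,32],[0.0,0.0,0.11,-0.378,0.107,0.014,32]]]
[[[0.0,0.0,0.11,-0.371,0.127,0.014,32],[0.0,0.0,0.11,-0.364,0.148,0.014,32]]]
```

play_rows --moves '[[[0,0,0.11,-0.28,-0.27,0.01,32],[0,0,0.11,-0.3,-0.26,0.01,32],[0,0,0.11,-0.31,-0.24,0.01,32],[0,0,0.11,-0.32,-0.22,0.01,32],[0,0,0.11,-0.33,-0.2,0.01,32]]]' --newtons 40

```text
time: 0.52
tool_pos: [0.3354, 0.4434, 0.2255]
tcp_rot: [-1.03, -2.968, 0.002]
wrist_force: [1.2, 0.2, -0.2]
width: 0.377
grip_force: 0.0
```

play_rows --moves '[[[0,0,0.11,-0.34,-0.19,0.01,32],[0,0,0.11,-0.35,-0.17,0.01,32],[0,0,0.11,-0.36,-0.15,0.01,32],[0,0,0.11,-0.37,-0.13,0.01,32],[0,0,0.11,-0.38,-0.11,0.01,32]]]'

```text
time: 0.93
tool_pos: [0.4115, 0.2631, 0.2209]
tcp_rot: [-1.427, -2.799, 0.001]
wrist_force: [0.2, 1.1, -0.3]
width: 0.379
grip_force: 0.0
```

play_rows --moves '[[[0,0,0.11,-0.38,-0.09,0.01,32],[0,0,0.11,-0.39,-0.06,0.01,32],[0,0,0.11,-0.39,-0.04,0.01,32],[0,0,0.11,-0.39,-0.02,0.01,32],[0,0,0.11,-0.39,0,0.01,32]]]'

```text
time: 1.35
tool_pos: [0.49, 0.0838, 0.216]
tcp_rot: [-1.798, -2.576, 0.0]
wrist_force: [0.1, 0.0, -1.0]
width: 0.376
grip_force: 0.0
```

play_rows --moves '[[[0,0,0.11,-0.39,0.02,0.01,32],[0,0,0.11,-0.39,0.04,0.01,32],[0,0,0.11,-0.39,0.06,0.01,32],[0,0,0.11,-0.38,0.09,0.01,32],[0,0,0.11,-0.38,0.11,0.01,32]]]'

```text
time: 1.77
tool_pos: [0.5681, -0.0963, 0.2108]
tcp_rot: [-2.134, -2.305, 0.0]
wrist_force: [0.2, 0.0, 0.5]
width: 0.374
grip_force: 0.0
```

play_rows --moves '[[[0,0,0.11,-0.37,0.13,0.01,32],[0,0,0.11,-0.36,0.15,0.01,32],[0,0,0,0,0,0,32]]]'

```text
time: 2.02
tool_pos: [0.6016, -0.1722, 0.2083]
tcp_rot: [2.26, 2.179, -0.003]
wrist_force: [0.4, 0.0, 0.8]
width: 0.378
grip_force: 0.0
```

```bash
python3 -c "
from h import *
rows(unit(-.049,0,.081),down(UY),jaw=28,n=4)
c=snap('wrist','w1')"
```

```text
t 2.02 pos [ 0.6016 -0.1722  0.2083] w 0.378 rows 4
[[[0.0,0.002,-0.003,0.009,-0.003,0.318,28],[0.0,0.002,-0.003,0.009,-0.003,0.318,28],[0.0,0.002,-0.003,0.008,-0.003,0.318,28],[0.0,0.002,-0.003,0.008,-0.003,0.318,28]]]
```

View pics/w1.png

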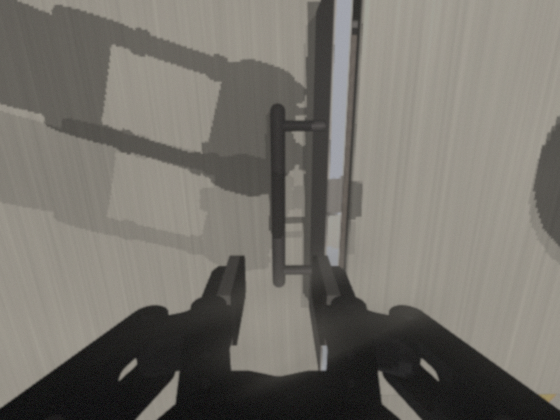

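The wrist view shows the bar at column 279, centred between the fingers at 238 and 318. I'll descend and grip.

play_rows --moves '[[[0,0,0,0.01,0,0.32,28],[0,0,0,0.01,0,0.32,28],[0,0,0,0.01,0,0.32,28],[0,0,0,0,0,0.32,28]]]'

```text
time: 2.4
tool_pos: [0.5993, -0.1615, 0.0801]
tcp_rot: [-2.253, -2.189, -0.001]
wrist_force: [0.7, 0.2, -0.3]
width: 0.329
grip_force: 0.0
```

play_rows --moves '[[[0,0,0,0,0,0,0],[0,0,0,0,0,0,0],[0,0,0,0,0,0,0]]]'

```text
time: 2.65
tool_pos: [0.5994, -0.1616, 0.0805]
tcp_rot: [-2.252, -2.188, 0.0]
wrist_force: [2.6, 0.2, -5.1]
width: 0.115
grip_force: 38.9
```

```bash
python3 -c "
from h import *
p=bot.read_state()['tool_pos']-Ro.from_euler('z',UY).apply([.158,0,0]);rows(p,jaw=0,n=10)"
```

```text
t 2.65 pos [ 0.5994 -0.1616  0.0805] w 0.115 rows 10
[[[0.0,0.0,0.0,0.0,-0.158,0.0,0],[0.0,0.0,0.0,0.0,-0.158,0.0,0],[0.0,0.0,0.0,0.0,-0.158,0.0,0],[0.0,0.0,0.0,0.0,-0.158,0.0,0],[0.0,0.0,0.0,0.0,-0.158,0.0,0]]]
[[[0.0,0.0,0.0,0.0,-0.158,0.0,0],[0.0,0.0,0.0,0.0,-0.158,0.0,0],[0.0,0.0,0.0,0.0,-0.158,0.0,0],[0.0,0.0,0.0,0.0,-0.158,0.0,0],[0.0,0.0,0.0,0.0,-0.158,0.0,0]]]
```

play_rows --moves '[[[0,0,0,0,-0.04,0,0],[0,0,0,0,-0.08,0,0],[0,0,0,0,-0.12,0,0],[0,0,0,0,-0.14,0,0],[0,0,0,0,-0.14,0,0]]]'

```text
time: 3.07
tool_pos: [0.5471, -0.16, 0.0804]
tcp_rot: [-2.253, -2.187, -0.001]
wrist_force: [4.3, 1.4, -6.8]
width: 0.111
grip_force: 39.7
```

play_rows --moves '[[[0,0,0,0,-0.14,0,0],[0,0,0,0,-0.14,0,0],[0,0,0,0,-0.14,0,0],[0,0,0,0,-0.14,0,0],[0,0,0,0,-0.14,0,0]]]'

```text
time: 3.48
tool_pos: [0.4766, -0.1579, 0.0804]
tcp_rot: [-2.253, -2.187, -0.001]
wrist_force: [4.4, 1.7, -8.8]
width: 0.114
grip_force: 39.5
```

play_rows --moves '[[[0,0,0,0,-0.14,0,0],[0,0,0,0,-0.12,0,0],[0,0,0,0,-0.08,0,0],[0,0,0,0,-0.04,0,0],[0,0,0,0,0,0,0]]]'

```text
time: 3.9
tool_pos: [0.4469, -0.1571, 0.0808]
tcp_rot: [2.249, 2.176, 0.021]
wrist_force: [33.0, 5.8, -35.7]
width: 0.11
grip_force: 39.2
```

play_rows --moves '[[[0,0,0,0,0,0,0],[0,0,0,0,0.06,0,0],[0,0,0,0,0,0,30],[0,0,0,0,0,0,30],[0,0,0,0,0,-0.2,30]]]'

```text
time: 4.32
tool_pos: [0.4425, -0.1572, 0.0986]
tcp_rot: [-2.249, -2.183, 0.006]
wrist_force: [-0.6, 0.5, -0.0]
width: 0.353
grip_force: 0.0
```

play_rows --moves '[[[0,0,0,0,0,-0.4,30],[0,0,0,0,0,-0.4,30],[0,0,0,0,0,-0.4,30],[0,0,0,0,0,0,85]]]'

```text
time: 4.65
tool_pos: [0.4505, -0.1607, 0.2316]
tcp_rot: [2.244, 2.177, 0.009]
wrist_force: [1.2, -1.0, 1.5]
width: 0.478
grip_force: 0.0
```

Run:
```python
from h import *
a=snap('scene','s2')['image'];b=snap('side','d2')['image']
o=np.hstack([cv2.resize(a[200:330,190:320],(400,400)),cv2.resize(b[170:290,260:380],(400,400))])[:,:,::-1]
cv2.imwrite('pics/z2.png',cv2.convertScaleAbs(o,alpha=1.5))
```

```text
(no output)
```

View pics/z2.png

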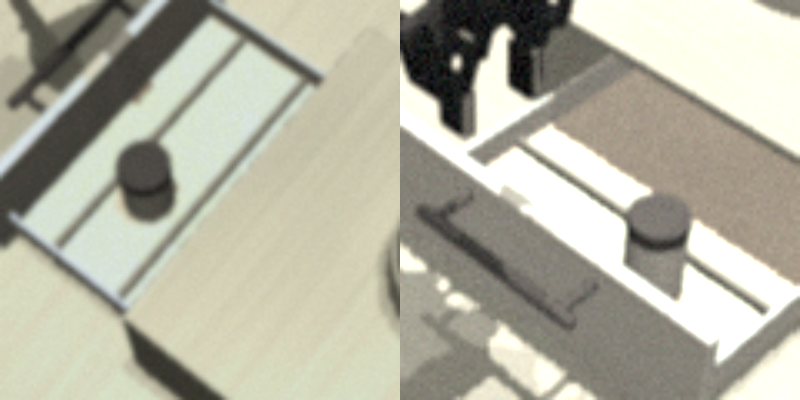

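The drawer is out, and tin_c stands upright towards the right (−y) of the lane, with its lid at (145,165) in the left crop. I'll measure it and the drawer's position.

Run:
```python
from h import *
P=np.vstack([cloud(dict(np.load(f+'.npz'))).reshape(-1,3) for f in('s2','d2')]);P=P[np.isfinite(P).all(1)]
U=Ro.from_euler('z',-UY).apply(P-UF)
m=(abs(U[:,1])<.13)&(abs(U[:,2]-.094)<.007)&(U[:,0]>-.13)&(U[:,0]<-.03)
q=U[m];c=np.median(q,0);q=q[abs(q[:,:2]-c[:2]).max(1)<.03];print('tinc unit',cv2.minEnclosingCircle((q[:,:2]*1000).astype(np.float32)),q.mean(0),np.median(q[:,2]))
m=(abs(U[:,1])<.15)&(abs(U[:,2]-.122)<.004)&(U[:,0]>-.2)&(U[:,0]<-.13);q=U[m];print('panel x',np.percentile(q[:,0],[2,10,50,90,98]).round(4),'y',q[:,1].min(),q[:,1].max())
m=(abs(U[:,1])<.13)&(abs(U[:,2]-.022)<.006)&(U[:,0]>-.15)&(U[:,0]<-.0);print('floor z',np.median(U[m,2]))
n=np.array([-.41,-.411,.814]);n/=np.linalg.norm(n);n=np.array([-np.sin(.63)*np.cos(.7867),-np.sin(.63)*np.sin(.7867),np.cos(.63)])
y=np.array([-np.sin(.7867),np.cos(.7867),0]);R=Ro.from_matrix(np.c_[np.cross(y,-n),y,-n])
for lid in([.5447,.1615,.1136],[.4758,.2288,.1127]):
    p=np.array(lid)+n*.10;print('pre',p.round(4),'radius',np.linalg.norm(p[:2]))
p=np.array([.5447,.1615,.1136])+n*.10;rows(p,R,jaw=85)
```

```text
tinc unit ((-80.83502960205078, -45.1822395324707), 24.666513442993164) [-0.0813412  -0.04540396  0.09392313] 0.09409717752360493
panel x [-0.1682 -0.1671 -0.162  -0.1565 -0.1554] y -0.14987139899763793 0.14966304899144264
floor z 0.022316663495646528
pre [0.5031 0.1198 0.1944] radius 0.5171594962373122
pre [0.4342 0.1871 0.1935] radius 0.47278665338183323
t 4.75 pos [ 0.4472 -0.1593  0.2249] w 0.655 rows 9
[[[-0.051,0.133,0.162,0.312,0.052,0.033,85],[-0.051,0.133,0.162,0.312,0.026,0.055,85],[-0.051,0.133,0.162,0.309,-0.001,0.076,85],[-0.051,0.133,0.162,0.302,-0.028,0.096,85],[-0.051,0.133,0.162,0.292,-0.055,0.115,85]]]
[[[-0.051,0.133,0.162,0.278,-0.081,0.132,85],[-0.051,0.133,0.162,0.261,-0.107,0.148,85],[-0.051,0.133,0.162,0.241,-0.131,0.161,85],[-0.051,0.133,0.162,0.218,-0.154,0.173,85]]]
```

play_rows --moves '[[[-0.05,0.13,0.16,0.31,0.05,0.03,85],[-0.05,0.13,0.16,0.31,0.03,0.05,85],[-0.05,0.13,0.16,0.31,0,0.08,85],[-0.05,0.13,0.16,0.3,-0.03,0.1,85],[-0.05,0.13,0.16,0.29,-0.05,0.11,85]]]'

```text
time: 5.17
tool_pos: [0.4757, -0.0027, 0.2029]
tcp_rot: [-2.503, -1.589, -0.477]
wrist_force: [0.5, 0.7, -0.8]
width: 0.996
grip_force: 0.0
```

play_rows --moves '[[[-0.05,0.13,0.16,0.28,-0.08,0.13,85],[-0.05,0.13,0.16,0.26,-0.11,0.15,85],[-0.05,0.13,0.16,0.24,-0.13,0.16,85],[-0.05,0.13,0.16,0.22,-0.15,0.17,85],[0,0,0,0,0,0,85]]]'

```text
time: 5.58
tool_pos: [0.4952, 0.1234, 0.185]
tcp_rot: [-2.567, -1.077, -0.801]
wrist_force: [-0.4, -1.3, -1.5]
width: 0.994
grip_force: 0.0
```

```bash
cat >> h.py <<'E'
psi=.7867
def rackR(t=.63):
    n=np.array([-np.sin(t)*np.cos(psi),-np.sin(t)*np.sin(psi),np.cos(t)]);y=np.array([-np.sin(psi),np.cos(psi),0])
    return n,Ro.from_matrix(np.c_[np.cross(y,-n),y,-n])
E
python3 - <<'E'
from h import *
n,R=rackR();rows(np.array([.5447,.1615,.1136])-n*.038,R,n=5)
c=snap('wrist','w3')
E
```

```text
t 5.58 pos [0.4952 0.1234 0.185 ] w 0.994 rows 5
[[[-0.007,0.008,0.001,0.021,0.021,0.264,85],[-0.007,0.008,0.001,0.02,0.02,0.264,85],[-0.007,0.008,0.001,0.019,0.019,0.264,85],[-0.007,0.008,0.001,0.018,0.018,0.264,85],[-0.007,0.008,0.001,0.017,0.017,0.264,85]]]
```

View pics/w3.png

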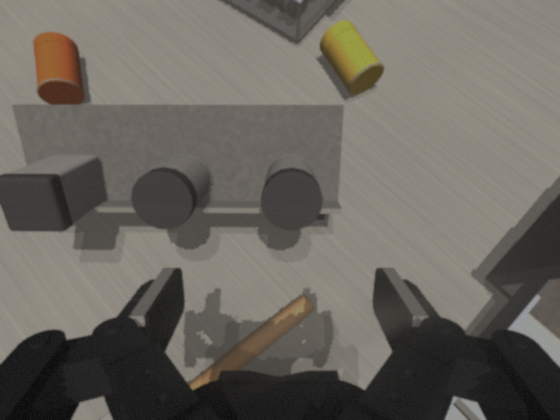

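The wrist view shows the target lid at (291,198), slightly right of the gripper centre at 280. That agrees with the computed 10 mm sideways correction. I'll correct, descend and grip.

play_rows --moves '[[[-0.02,0.02,0,0.05,0.05,0.1,85],[-0.01,0.02,0,0.05,0.05,0.25,85],[0,0,0,0,0,0.33,85],[0,0,0,0,0,0.33,85],[0,0,0,0,0,0.28,85]]]'

```text
time: 6.05
tool_pos: [0.568, 0.1718, 0.0901]
tcp_rot: [-2.57, -1.076, -0.845]
wrist_force: [0.0, 0.2, -0.1]
width: 0.993
grip_force: 0.0
```

Run:
```python
from h import *
n,R=rackR();delta(np.array([.5447,.1615,.1136])-n*.038,R)
```

```text
t 6.05 pos [0.568  0.1718 0.0901] w 0.993
turn units [ 0.013 -0.002  0.017]
shift in final axes [-0.054 -0.092  0.05 ]
shift units now [-0.053 -0.093  0.05 ]
```

play_rows --moves '[[[0,0,0,-0.05,-0.09,0.05,85],[0,0,0,0,0,0,85]]]'

```text
time: 6.22
tool_pos: [0.5568, 0.1783, 0.0807]
tcp_rot: [-2.568, -1.075, -0.835]
wrist_force: [-0.9, 0.2, -0.5]
width: 0.997
grip_force: 0.0
```

Run:
```python
from h import *
n,R=rackR();delta(np.array([.5447,.1615,.1136])-n*.038,R)
c=snap('wrist','w4')
```

```text
t 6.22 pos [0.5568 0.1783 0.0807] w 0.997
turn units [0.    0.006 0.013]
shift in final axes [ 0.029  0.033 -0.007]
shift units now [ 0.029  0.033 -0.007]
```

View pics/w4.png

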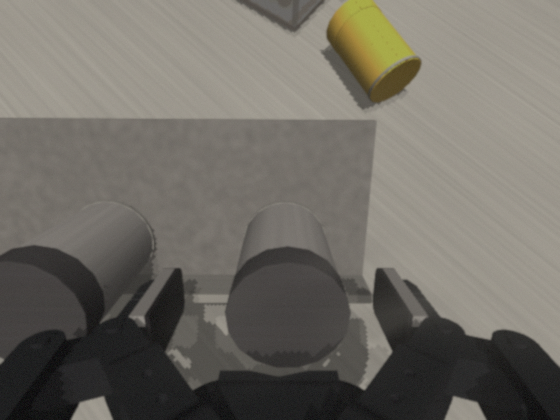

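The tin lies between the fingers, with its lid centre at column 287 against 279 for the gripper. I'll make a small correction, close, and lift along the axis.

play_rows --moves '[[[0,0,0,0.02,0.03,0,85],[0,0,0,0,0,0,30],[0,0,0,0,0,0,30],[0,0,0,0,0,0,30],[0,0,0,0,0,0,30]]]' --newtons 40

```text
time: 6.68
tool_pos: [0.5647, 0.1767, 0.088]
tcp_rot: [-2.568, -1.074, -0.851]
wrist_force: [-3.4, -1.6, 5.7]
width: 0.532
grip_force: 39.5
```

play_rows --moves '[[[0,0,0,0,0,0,30],[0,0,0,0,0,-0.1,30],[0,0,0,0,0,-0.3,30],[0,0,0,0,0,-0.4,30],[0,0,0,0,0,-0.4,30]]]'

```text
time: 7.1
tool_pos: [0.5112, 0.1267, 0.1826]
tcp_rot: [-2.569, -1.075, -0.842]
wrist_force: [0.2, -0.1, -0.4]
width: 0.524
grip_force: 41.1
```

Run:
```python
from h import *
vision.read_camera('wrist')
rows(unit(-.079,.013,.21),down(UY),jaw=30)
```

```text
t 7.15 pos [0.5136 0.1249 0.1911] w 0.528 rows 9
[[[0.057,-0.133,-0.16,-0.131,0.265,-0.118,30],[0.057,-0.133,-0.16,-0.16,0.25,-0.115,30],[0.057,-0.133,-0.16,-0.187,0.233,-0.111,30],[0.057,-0.133,-0.16,-0.212,0.214,-0.104,30],[0.057,-0.133,-0.16,-0.235,0.193,-0.095,30]]]
[[[0.057,-0.133,-0.16,-0.255,0.171,-0.083,30],[0.057,-0.133,-0.16,-0.273,0.148,-0.07,30],[0.057,-0.133,-0.16,-0.288,0.123,-0.055,30],[0.057,-0.133,-0.16,-0.3,0.099,-0.039,30]]]
```

play_rows --moves '[[[0.06,-0.13,-0.16,-0.13,0.26,-0.12,30],[0.06,-0.13,-0.16,-0.16,0.25,-0.12,30],[0.06,-0.13,-0.16,-0.19,0.23,-0.11,30],[0.06,-0.13,-0.16,-0.21,0.21,-0.1,30],[0.06,-0.13,-0.16,-0.23,0.19,-0.1,30]]]'

```text
time: 7.57
tool_pos: [0.5443, -0.0299, 0.1936]
tcp_rot: [-2.453, -1.72, -0.4]
wrist_force: [0.7, 0.6, -0.9]
width: 0.527
grip_force: 41.2
```

play_rows --moves '[[[0.05,-0.13,-0.16,-0.25,0.17,-0.08,30],[0.05,-0.13,-0.16,-0.27,0.15,-0.07,30],[0.05,-0.13,-0.16,-0.29,0.12,-0.05,30],[0.05,-0.13,-0.16,-0.3,0.1,-0.04,30],[0,0,0,0,0,0,30]]]'

```text
time: 7.98
tool_pos: [0.5728, -0.155, 0.1998]
tcp_rot: [-2.247, -2.189, -0.019]
wrist_force: [0.1, 0.1, -0.0]
width: 0.527
grip_force: 41.3
```

play_rows --moves '[[[0,0,0,0,0,0,30]]]'

```text
time: 8.07
tool_pos: [0.5709, -0.1517, 0.1988]
tcp_rot: [-2.247, -2.182, -0.024]
wrist_force: [0.3, 0.1, -0.1]
width: 0.527
grip_force: 41.3
```

Run:
```python
from h import *
c=snap('wrist','w5');snap('scene','s5');c2=snap('side','d5')
delta(unit(-.079,.013,.075),down(UY))
P=np.vstack([cloud(dict(np.load(f+'.npz'))).reshape(-1,3) for f in('s5','d5')]);P=P[np.isfinite(P).all(1)]
t=bot.read_state()['tool_pos']
q=P[(np.linalg.norm(P[:,:2]-t[:2],axis=1)<.035)&(P[:,2]<t[2]+.03)&(P[:,2]>.12)]
print('held bottom',np.percentile(q[:,2],[0,1,5]))
o=np.hstack([c['image'][:,:,::-1][100:,:],c2['image'][:,:,::-1][100:,:]]);cv2.imwrite('pics/z5.png',cv2.resize(cv2.convertScaleAbs(o,alpha=1.4),(800,229)))
```

```text
t 8.22 pos [ 0.5696 -0.1505  0.1983] w 0.533
turn units [ 0.005 -0.037  0.005]
shift in final axes [-0.045  0.015  1.233]
shift units now [-0.068  0.012  1.232]
held bottom [0.15991241 0.16245813 0.16459144]
```

View pics/z5.png

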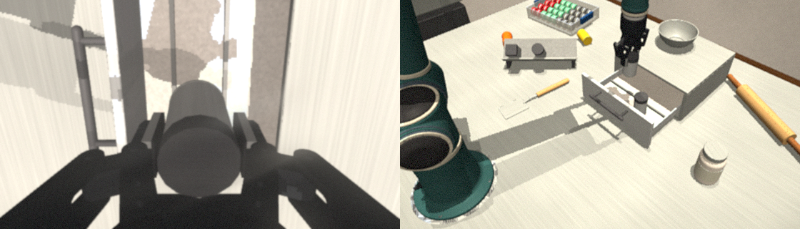

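The tin is held, with its bottom about 37 mm below the TCP, and hangs nearly vertical over the lane. I'll lower it.

play_rows --moves '[[[0,-0.037,0.005,-0.03,0.01,0.2,30],[0,0,0,-0.01,0,0.37,30],[0,0,0,0,0,0.37,30],[0,0,0,0,0,0.2,30],[0,0,0,0,0,0.1,30]]]'

```text
time: 8.63
tool_pos: [0.5678, -0.1532, 0.0705]
tcp_rot: [-2.252, -2.185, 0.002]
wrist_force: [0.1, 0.3, -0.7]
width: 0.528
grip_force: 41.3
```

play_rows --moves '[[[0,0,0,0,0,0.05,30],[0,0,0,0,0,0,30],[0,0,0,0,0,0,30]]]'

```text
time: 8.88
tool_pos: [0.5728, -0.1552, 0.0712]
tcp_rot: [2.251, 2.184, 0.004]
wrist_force: [0.4, -1.0, -0.8]
width: 0.526
grip_force: 41.3
```

Run:
```python
from h import *
delta(unit(-.079,.013,.0605),down(UY));print(bot.read_state()['wrist_force'])
```

```text
t 8.88 pos [ 0.5728 -0.1552  0.0712] w 0.526
turn units [0.011 0.003 0.001]
shift in final axes [ 0.001 -0.019  0.107]
shift units now [ 0.001 -0.02   0.107]
[ 0.44421965 -1.03839945 -0.84788874]
```

play_rows --moves '[[[0,0,0,0,-0.01,0.05,30],[0,0,0,0,0,0.03,30],[0,0,0,0,0,0,30]]]'

```text
time: 9.13
tool_pos: [0.571, -0.1551, 0.0621]
tcp_rot: [2.252, 2.185, 0.003]
wrist_force: [-0.6, 0.4, -1.8]
width: 0.523
grip_force: 41.3
```

play_rows --moves '[[[0,0,0,0,0,0.02,30],[0,0,0,0,0,0,30],[0,0,0,0,0,0,30]]]'

```text
time: 9.38
tool_pos: [0.5711, -0.1551, 0.06]
tcp_rot: [2.252, 2.185, 0.003]
wrist_force: [-0.1, -1.0, -0.5]
width: 0.525
grip_force: 41.4
```

play_rows --moves '[[[0,0,0,0,0,0.015,30],[0,0,0,0,0,0,30],[0,0,0,0,0,0,30]]]'

```text
time: 9.63
tool_pos: [0.5717, -0.1551, 0.0598]
tcp_rot: [2.252, 2.184, 0.004]
wrist_force: [-1.4, 2.7, 6.3]
width: 0.53
grip_force: 41.9
```

play_rows --moves '[[[0,0,0,0,0,0.015,30],[0,0,0,0,0,0,30],[0,0,0,0,0,0,30]]]'

```text
time: 9.88
tool_pos: [0.5729, -0.1551, 0.0596]
tcp_rot: [2.25, 2.183, 0.007]
wrist_force: [-1.6, 2.9, 11.1]
width: 0.53
grip_force: 42.3
```

Contact at TCP z ≈ 0.060. I'll ease off, open modestly and rise.

play_rows --moves '[[[0,0,0,0,0,-0.02,30],[0,0,0,0,0,0,66],[0,0,0,0,0,0,66],[0,0,0,0,0,0,66],[0,0,0,0,0,-0.1,66]]]'

```text
time: 10.3
tool_pos: [0.5684, -0.1544, 0.0663]
tcp_rot: [-2.254, -2.186, 0.002]
wrist_force: [-0.4, 0.4, -0.9]
width: 0.775
grip_force: 0.0
```

play_rows --moves '[[[0,0,0,0,0,-0.3,66],[0,0,0,0,0,-0.4,66],[0,0,0,0,0,-0.4,85],[0,0,0,0,0,-0.3,85],[0,0,0,0,0,0,85]]]'

```text
time: 10.72
tool_pos: [0.5749, -0.1563, 0.2182]
tcp_rot: [2.243, 2.176, 0.013]
wrist_force: [0.7, -0.5, 1.8]
width: 0.999
grip_force: 0.0
```

```bash
cat >> h.py <<'E'
def tins(a,b):
    P=np.vstack([cloud(dict(np.load(f+'.npz'))).reshape(-1,3) for f in(a,b)]);P=P[np.isfinite(P).all(1)]
    U=Ro.from_euler('z',-UY).apply(P-UF)
    q=U[(abs(U[:,1])<.13)&(abs(U[:,2]-.094)<.006)&(U[:,0]>-.14)&(U[:,0]<-.03)]
    q=q[np.argsort(q[:,1])]
    for g in np.split(q,np.where(np.diff(q[:,1])>.004)[0]+1):
        if len(g)>40: print('tin unit',len(g),((g.max(0)+g.min(0))/2).round(4),g.mean(0).round(4),np.percentile(g[:,2],[5,95]).round(4))
E
python3 - <<'E'
from h import *
snap('scene','s6');snap('side','d6');tins('s6','d6')
n,R=rackR();rows(np.array([.4758,.2288,.1127])+n*.08,R)
E
```

```text
tin unit 496 [-0.0794 -0.0448  0.0937] [-0.0794 -0.0454  0.0941] [0.0904 0.097 ]
tin unit 466 [-0.0784  0.0082  0.0935] [-0.0795  0.0074  0.094 ] [0.0898 0.0968]
t 10.82 pos [ 0.5716 -0.1553  0.2116] w 0.992 rows 10
[[[-0.046,0.12,0.146,0.347,-0.14,0.032,85],[-0.046,0.12,0.146,0.333,-0.166,0.049,85],[-0.046,0.12,0.146,0.317,-0.191,0.065,85],[-0.046,0.12,0.146,0.298,-0.215,0.078,85],[-0.046,0.12,0.146,0.276,-0.238,0.09,85]]]
[[[-0.046,0.12,0.146,0.252,-0.259,0.1,85],[-0.046,0.12,0.146,0.226,-0.279,0.109,85],[-0.046,0.12,0.146,0.198,-0.297,0.115,85],[-0.046,0.12,0.146,0.169,-0.313,0.119,85],[-0.046,0.12,0.146,0.138,-0.327,0.121,85]]]
```

Tin 1 stands at y = +8 mm in the lane, about 7 mm from tin_c. Now for tin 2.

play_rows --moves '[[[-0.05,0.12,0.15,0.35,-0.14,0.03,85],[-0.05,0.12,0.15,0.33,-0.17,0.05,85],[-0.05,0.12,0.15,0.32,-0.19,0.06,85],[-0.05,0.12,0.15,0.3,-0.21,0.08,85],[-0.05,0.12,0.15,0.28,-0.24,0.09,85]]]'

```text
time: 11.23
tool_pos: [0.5048, 0.0231, 0.1903]
tcp_rot: [-2.501, -1.634, -0.456]
wrist_force: [-0.9, 0.9, 0.2]
width: 0.993
grip_force: 0.0
```

play_rows --moves '[[[-0.04,0.12,0.14,0.25,-0.26,0.1,85],[-0.04,0.12,0.14,0.23,-0.28,0.11,85],[-0.04,0.12,0.14,0.2,-0.3,0.11,85],[-0.04,0.12,0.14,0.17,-0.31,0.12,85],[-0.04,0.12,0.14,0.14,-0.33,0.12,85]]]'

```text
time: 11.65
tool_pos: [0.4406, 0.1983, 0.1738]
tcp_rot: [-2.56, -1.065, -0.833]
wrist_force: [0.8, 1.3, 0.2]
width: 0.995
grip_force: 0.0
```

play_rows --moves '[[[0,0,0,0,0,0,85],[0,0,0,0,0,0,85],[0,0,0,0,0,0,85]]]'

```text
time: 11.9
tool_pos: [0.4417, 0.198, 0.175]
tcp_rot: [-2.558, -1.076, -0.832]
wrist_force: [0.0, 0.1, 0.1]
width: 0.993
grip_force: 0.0
```

Run:
```python
from h import *
n,R=rackR()
for i in range(3): vision.read_camera('wrist');delta(np.array([.4758,.2288,.1127])-n*.038,R)
```

```text
t 11.95 pos [0.4429 0.1974 0.176 ] w 0.994
turn units [-0.015 -0.003  0.012]
shift in final axes [-0.006  0.011  1.159]
shift units now [-0.008  0.02   1.159]
t 12.0 pos [0.4436 0.1971 0.1765] w 1.0
turn units [-0.013 -0.004  0.011]
shift in final axes [-0.011  0.004  1.162]
shift units now [-0.014  0.012  1.162]
t 12.05 pos [0.4439 0.197  0.1768] w 0.998
turn units [-0.013 -0.004  0.01 ]
shift in final axes [-1.300e-02  1.000e-03  1.163e+00]
shift units now [-0.016  0.008  1.163]
```

play_rows --moves '[[[-0.01,0,0.01,-0.01,0,0.2,85],[0,0,0,0,0,0.35,85],[0,0,0,0,0,0.35,85],[0,0,0,0,0,0.26,85],[0,0,0,0,0,0,85]]]'

```text
time: 12.47
tool_pos: [0.4898, 0.2456, 0.0768]
tcp_rot: [-2.568, -1.064, -0.826]
wrist_force: [-0.2, -0.1, -0.8]
width: 0.994
grip_force: 0.0
```

play_rows --moves '[[[0,0,0,0,0,0,85],[0,0,0,0,0,0,85]]]'

```text
time: 12.63
tool_pos: [0.491, 0.2454, 0.0824]
tcp_rot: [-2.565, -1.065, -0.838]
wrist_force: [0.0, -0.4, -0.1]
width: 0.995
grip_force: 0.0
```

Run:
```python
from h import *
n,R=rackR()
snap('wrist','w7');vision.read_camera('wrist');delta(np.array([.4758,.2288,.1127])-n*.038,R)
```

```text
t 12.73 pos [0.4914 0.2455 0.0838] w 0.993
turn units [-0.002 -0.009  0.002]
shift in final axes [-0.015  0.008  0.012]
shift units now [-0.015  0.008  0.012]
```

View pics/w7.png

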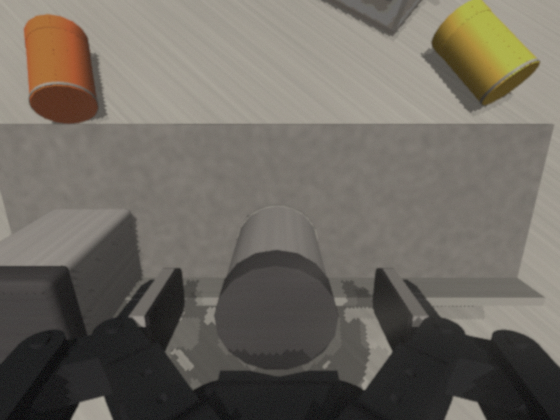

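The second tin is centred (column 276 against 279), and the fingers are clear of the square tin. Grip and lift.

play_rows --moves '[[[0,0,0,0,0,0,30],[0,0,0,0,0,0,30],[0,0,0,0,0,0,30],[0,0,0,0,0,0,30],[0,0,0,0,0,0,30]]]'

```text
time: 13.15
tool_pos: [0.4906, 0.2461, 0.0833]
tcp_rot: [-2.563, -1.067, -0.84]
wrist_force: [-4.3, -4.2, 7.3]
width: 0.53
grip_force: 39.5
```

play_rows --moves '[[[0,0,0,0,0,-0.1,30],[0,0,0,0,0,-0.3,30],[0,0,0,0,0,-0.4,30],[0,0,0,0,0,-0.4,30],[0,0,0,0,0,0,30]]]'

```text
time: 13.57
tool_pos: [0.4421, 0.1945, 0.187]
tcp_rot: [-2.562, -1.069, -0.856]
wrist_force: [1.6, 0.0, 0.0]
width: 0.527
grip_force: 43.2
```

Run:
```python
from h import *
for i in range(2):vision.read_camera('wrist')
rows(unit(-.079,.071,.205),down(UY),jaw=30)
```

```text
t 13.67 pos [0.4411 0.1952 0.1814] w 0.528 rows 9
[[[0.054,-0.134,-0.161,-0.087,0.333,-0.096,30],[0.054,-0.134,-0.161,-0.12,0.322,-0.098,30],[0.054,-0.134,-0.161,-0.152,0.308,-0.097,30],[0.054,-0.134,-0.161,-0.183,0.292,-0.094,30],[0.054,-0.134,-0.161,-0.212,0.274,-0.088,30]]]
[[[0.054,-0.134,-0.161,-0.238,0.253,-0.08,30],[0.054,-0.134,-0.161,-0.263,0.231,-0.07,30],[0.054,-0.134,-0.161,-0.285,0.207,-0.057,30],[0.054,-0.134,-0.161,-0.304,0.182,-0.043,30]]]
```

play_rows --moves '[[[0.05,-0.13,-0.16,-0.09,0.33,-0.12,30],[0.05,-0.13,-0.16,-0.12,0.32,-0.1,30],[0.05,-0.13,-0.16,-0.15,0.31,-0.1,30],[0.05,-0.13,-0.16,-0.18,0.29,-0.1,30],[0.05,-0.13,-0.16,-0.21,0.27,-0.09,30]]]'

```text
time: 14.08
tool_pos: [0.511, 0.0311, 0.1918]
tcp_rot: [-2.466, -1.712, -0.405]
wrist_force: [1.1, 1.0, -1.9]
width: 0.525
grip_force: 43.1
```

play_rows --moves '[[[0.06,-0.14,-0.16,-0.24,0.25,-0.08,30],[0.06,-0.14,-0.16,-0.26,0.23,-0.07,30],[0.06,-0.14,-0.16,-0.28,0.21,-0.06,30],[0.06,-0.14,-0.16,-0.3,0.18,-0.04,30],[0,0,0,0,0,0,30]]]'

```text
time: 14.5
tool_pos: [0.5722, -0.0992, 0.2017]
tcp_rot: [-2.255, -2.181, 0.02]
wrist_force: [-0.1, 0.5, -2.2]
width: 0.53
grip_force: 43.0
```

play_rows --moves '[[[0,0,0,0,0,0,30],[0,0,0,0,0,0,30]]]'

```text
time: 14.67
tool_pos: [0.5676, -0.0953, 0.2014]
tcp_rot: [-2.255, -2.173, 0.016]
wrist_force: [0.7, -0.1, -1.8]
width: 0.527
grip_force: 43.0
```

Run:
```python
from h import *
snap('scene','s8');snap('side','d8')
delta(unit(-.079,.071,.067),down(UY))
P=np.vstack([cloud(dict(np.load(f+'.npz'))).reshape(-1,3) for f in('s8','d8')]);P=P[np.isfinite(P).all(1)]
t=bot.read_state()['tool_pos']
q=P[(np.linalg.norm(P[:,:2]-t[:2],axis=1)<.035)&(P[:,2]<t[2]-.005)&(P[:,2]>.12)]
U=Ro.from_euler('z',-UY).apply(q-UF);print('held bottom',np.percentile(q[:,2],[0,1,5]),U.min(0),U.max(0));tins('s8','d8')
```

```text
t 14.77 pos [ 0.5673 -0.0954  0.2027] w 0.526
turn units [-0.025  0.003 -0.011]
shift in final axes [-0.015  0.055  1.357]
shift units now [-0.013  0.072  1.356]
held bottom [0.16654972 0.16713577 0.16935125] [-0.10935098  0.04962778  0.16654972] [-0.061222    0.08997826  0.19749089]
tin unit 498 [-0.0796 -0.0443  0.0936] [-0.0796 -0.0453  0.0941] [0.0905 0.097 ]
tin unit 459 [-0.079   0.0091  0.0939] [-0.0796  0.0076  0.0941] [0.091 0.097]
```

play_rows --moves '[[[-0.025,0,-0.01,-0.01,0.055,0.2,30],[0,0,0,0,0,0.38,30],[0,0,0,0,0,0.38,30],[0,0,0,0,0,0.25,30],[0,0,0,0,0,0.15,30]]]'

```text
time: 15.18
tool_pos: [0.5703, -0.0967, 0.0644]
tcp_rot: [-2.255, -2.185, 0.005]
wrist_force: [-1.0, 0.0, -2.2]
width: 0.53
grip_force: 43.0
```

play_rows --moves '[[[0,0,0,0,0,0,30],[0,0,0,0,0,0,30],[0,0,0,0,0,0,30]]]'

```text
time: 15.43
tool_pos: [0.5751, -0.098, 0.0701]
tcp_rot: [2.252, 2.182, 0.003]
wrist_force: [0.5, 0.0, -1.5]
width: 0.529
grip_force: 43.0
```

Run:
```python
from h import *
vision.read_camera('wrist');delta(unit(-.079,.071,.060),down(UY));print(bot.read_state()['wrist_force'])
```

```text
t 15.48 pos [ 0.5757 -0.0982  0.0708] w 0.533
turn units [ 0.014  0.007 -0.001]
shift in final axes [ 0.01  -0.03   0.108]
shift units now [ 0.011 -0.031  0.107]
[ 0.63347435 -0.02706299 -1.65668305]
```

play_rows --moves '[[[0,0,0,0,-0.03,0.05,30],[0,0,0,0,0,0.04,30],[0,0,0,0,0,0,30],[0,0,0,0,0,0,30]]]'

```text
time: 15.82
tool_pos: [0.5711, -0.0981, 0.0597]
tcp_rot: [2.253, 2.183, 0.0]
wrist_force: [0.7, -0.4, -1.8]
width: 0.528
grip_force: 43.0
```

play_rows --moves '[[[0,0,0,0,0,0.015,30],[0,0,0,0,0,0,30],[0,0,0,0,0,0,30]]]'

```text
time: 16.07
tool_pos: [0.5713, -0.0981, 0.0581]
tcp_rot: [2.253, 2.183, 0.0]
wrist_force: [1.0, -0.6, -1.6]
width: 0.526
grip_force: 43.0
```

play_rows --moves '[[[0,0,0,0,0,0.015,30],[0,0,0,0,0,0,30],[0,0,0,0,0,0,30]]]'

```text
time: 16.32
tool_pos: [0.572, -0.0981, 0.0578]
tcp_rot: [2.253, 2.182, 0.001]
wrist_force: [-1.7, 0.5, 5.3]
width: 0.53
grip_force: 43.8
```

Contact. Release and rise.

play_rows --moves '[[[0,0,0,0,0,-0.01,30],[0,0,0,0,0,0,66],[0,0,0,0,0,0,66],[0,0,0,0,0,0,66],[0,0,0,0,0,-0.1,66]]]'

```text
time: 16.73
tool_pos: [0.5694, -0.0977, 0.0657]
tcp_rot: [2.256, 2.185, -0.004]
wrist_force: [-0.6, -0.8, -0.5]
width: 0.775
grip_force: 0.0
```

play_rows --moves '[[[0,0,0,0,0,-0.3,66],[0,0,0,0,0,-0.4,66],[0,0,0,0,0,-0.4,66],[0,0,0,0,0,-0.3,30],[0,0,0,0,0,0,30]]]'

```text
time: 17.15
tool_pos: [0.5759, -0.0987, 0.2174]
tcp_rot: [2.244, 2.174, 0.013]
wrist_force: [0.5, -0.3, 1.3]
width: 0.501
grip_force: 0.0
```

Run:
```python
from h import *
a=snap('scene','s9')['image'];b=snap('side','d9')['image'];tins('s9','d9')
rows(unit(-.204,0,.2),down(UY),jaw=30)
o=np.hstack([cv2.resize(a[200:330,190:320],(400,400)),cv2.resize(b[170:290,260:380],(400,400))])[:,:,::-1]
cv2.imwrite('pics/z9.png',cv2.convertScaleAbs(o,alpha=1.4))
```

```text
tin unit 496 [-0.0783 -0.0442  0.0936] [-0.0789 -0.0452  0.0939] [0.0903 0.0968]
tin unit 466 [-0.0787  0.0086  0.0933] [-0.0794  0.0077  0.0941] [0.0902 0.0968]
tin unit 439 [-0.0809  0.071   0.0941] [-0.0803  0.0701  0.0942] [0.0899 0.0974]
t 17.25 pos [ 0.5723 -0.098   0.2107] w 0.357 rows 4
[[[0.004,0.002,0.0,-0.175,-0.312,0.025,30],[0.004,0.002,0.0,-0.175,-0.312,0.025,30],[0.004,0.002,0.0,-0.175,-0.312,0.026,30],[0.004,0.002,0.0,-0.175,-0.312,0.026,30]]]
```

View pics/z9.png

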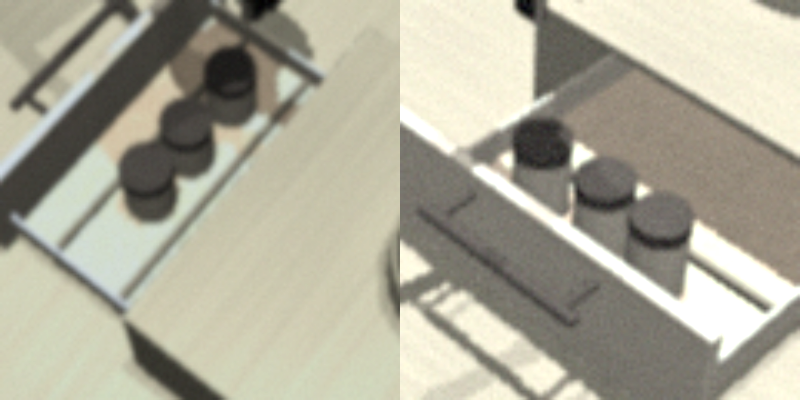

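All three stand upright in a row, with centres at y = −45, 8 and 70 mm. Now to close the drawer.

play_rows --moves '[[[0,0,0,-0.17,-0.31,0.02,30],[0,0,0,-0.17,-0.31,0.02,30],[0,0,0,-0.17,-0.31,0.02,30],[0,0,0,-0.17,-0.31,0.02,30],[0,0,0,0,0,0,30]]]'

```text
time: 17.67
tool_pos: [0.4379, -0.1623, 0.1959]
tcp_rot: [-2.257, -2.181, 0.008]
wrist_force: [-0.5, 0.3, -0.8]
width: 0.352
grip_force: 0.0
```

play_rows --moves '[[[0,0,0,0,0,0,30],[0,0,0,0,0,0,30]]]'

```text
time: 17.83
tool_pos: [0.4445, -0.1615, 0.1985]
tcp_rot: [2.255, 2.183, 0.0]
wrist_force: [-0.8, 0.1, 0.2]
width: 0.352
grip_force: 0.0
```

Run:
```python
from h import *
snap('wrist','w10');vision.read_camera('wrist');delta(unit(-.204,0,.081),down(UY))
```

```text
t 17.93 pos [ 0.4455 -0.1613  0.1991] w 0.347
turn units [ 0.006  0.005 -0.   ]
shift in final axes [-2.900e-02  1.000e-03  1.181e+00]
shift units now [-0.026 -0.002  1.182]
```

View pics/w10.png

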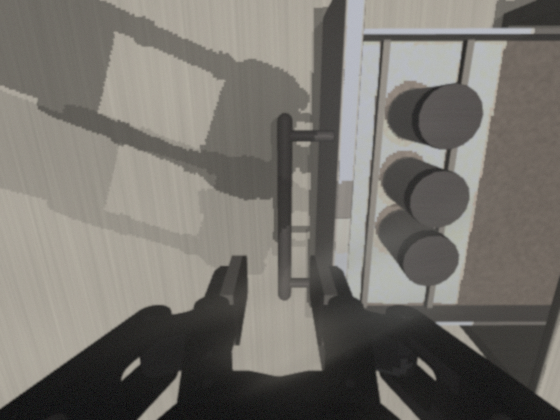

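The bar is at column 284, between the fingers (gap centre 278). I'll make a 2 mm correction, descend and grip.

play_rows --moves '[[[0,0,0,-0.02,0.02,0.2,28],[0,0,0,0,0,0.38,28],[0,0,0,0,0,0.38,28],[0,0,0,0,0,0.22,28],[0,0,0,0,0,0,28]]]'

```text
time: 18.35
tool_pos: [0.4477, -0.1632, 0.0791]
tcp_rot: [2.253, 2.186, -0.0]
wrist_force: [-0.6, 0.5, 1.7]
width: 0.325
grip_force: 0.0
```

play_rows --moves '[[[0,0,0,0,0,0,28],[0,0,0,0,0,0,0],[0,0,0,0,0,0,0],[0,0,0,0,0,0,0]]]'

```text
time: 18.68
tool_pos: [0.4481, -0.1638, 0.0818]
tcp_rot: [2.252, 2.183, 0.002]
wrist_force: [2.2, 0.7, -2.0]
width: 0.109
grip_force: 39.0
```

play_rows --moves '[[[0,0,0,0,0.02,0,0],[0,0,0,0,0.04,0,0],[0,0,0,0,0.06,0,0],[0,0,0,0,0.08,0,0],[0,0,0,0,0.1,0,0]]]'

```text
time: 19.1
tool_pos: [0.4768, -0.1647, 0.0817]
tcp_rot: [2.255, 2.184, -0.001]
wrist_force: [-4.3, 2.7, 4.9]
width: 0.112
grip_force: 39.6
```

play_rows --moves '[[[0,0,0,0,0.1,0,0],[0,0,0,0,0.1,0,0],[0,0,0,0,0.1,0,0],[0,0,0,0,0.1,0,0],[0,0,0,0,0.1,0,0]]]'

```text
time: 19.52
tool_pos: [0.5277, -0.1662, 0.0817]
tcp_rot: [2.254, 2.183, 0.0]
wrist_force: [-3.1, 3.6, 4.1]
width: 0.112
grip_force: 39.6
```

Run:
```python
from h import *
delta(unit(-.049,0,.081),down(UY));print(bot.read_state()['wrist_force'])
```

```text
t 19.52 pos [ 0.5277 -0.1662  0.0817] w 0.112
turn units [ 0.005  0.004 -0.002]
shift in final axes [-0.005  0.729  0.007]
shift units now [-0.005  0.729  0.009]
[-3.05996387  3.6455435   4.06132387]
```

play_rows --moves '[[[0,0,0,0,0.1,0,0],[0,0,0,0,0.1,0,0],[0,0,0,0,0.1,0,0],[0,0,0,0,0.1,0,0],[0,0,0,0,0.08,0,0]]]'

```text
time: 19.93
tool_pos: [0.5761, -0.1676, 0.0818]
tcp_rot: [2.254, 2.183, 0.001]
wrist_force: [-3.0, 3.5, 3.5]
width: 0.111
grip_force: 39.6
```

play_rows --moves '[[[0,0,0,0,0.07,0,0],[0,0,0,0,0.05,0,0],[0,0,0,0,0.03,0,0],[0,0,0,0,0.03,0,0],[0,0,0,0,0.02,0,0]]]'

```text
time: 20.35
tool_pos: [0.5954, -0.1682, 0.0818]
tcp_rot: [2.254, 2.183, 0.001]
wrist_force: [-2.8, 3.9, 3.1]
width: 0.111
grip_force: 39.5
```

play_rows --moves '[[[0,0,0,0,0.02,0,0],[0,0,0,0,0.02,0,0],[0,0,0,0,0.02,0,0],[0,0,0,0,0,0,0]]]'

```text
time: 20.68
tool_pos: [0.6016, -0.1684, 0.0818]
tcp_rot: [2.254, 2.183, 0.002]
wrist_force: [-1.2, 4.3, 0.8]
width: 0.113
grip_force: 39.4
```

play_rows --moves '[[[0,0,0,0,0.02,0,0],[0,0,0,0,0.02,0,0],[0,0,0,0,0,0,0],[0,0,0,0,0,0,0]]]'

```text
time: 21.02
tool_pos: [0.6017, -0.1684, 0.0817]
tcp_rot: [-2.255, -2.185, 0.006]
wrist_force: [-11.3, 5.5, 10.2]
width: 0.114
grip_force: 40.3
```

Home against its stop. Relieve, release, retreat upward and check.

play_rows --moves '[[[0,0,0,0,-0.03,0,0],[0,0,0,0,0,0,28],[0,0,0,0,0,0,28],[0,0,0,0,0,0,28],[0,0,0,0,0,-0.2,28]]]'

```text
time: 21.43
tool_pos: [0.5992, -0.1686, 0.0979]
tcp_rot: [-2.256, -2.185, 0.006]
wrist_force: [0.3, 0.3, -0.1]
width: 0.328
grip_force: 0.0
```

play_rows --moves '[[[0,0,0,0,0,-0.4,28],[0,0,0,0,0,-0.4,28],[0,0,0,0,0,-0.3,28],[0,0,0,0,-0.4,0,28],[0,0,0,0,-0.4,0,28]]]'

```text
time: 21.85
tool_pos: [0.525, -0.1677, 0.2159]
tcp_rot: [2.246, 2.178, 0.006]
wrist_force: [-1.5, -1.4, 0.6]
width: 0.324
grip_force: 0.0
```

play_rows --moves '[[[0,0,0,0.4,0,0,28],[0,0,0,0.4,0,0,28],[0,0,0,0,0,0,28],[0,0,0,0,0,0,28]]]'

```text
time: 22.18
tool_pos: [0.5246, -0.0852, 0.212]
tcp_rot: [2.249, 2.185, 0.001]
wrist_force: [-0.5, -0.2, -0.5]
width: 0.328
grip_force: 0.0
```

Run:
```python
from h import *
snap('scene','s11');snap('side','d11')
P=np.vstack([cloud(dict(np.load(f+'.npz'))).reshape(-1,3) for f in('s11','d11')]);P=P[np.isfinite(P).all(1)]
U=Ro.from_euler('z',-UY).apply(P-UF)
q=U[(abs(U[:,1])<.15)&(abs(U[:,2]-.115)<.009)&(U[:,0]>-.04)&(U[:,0]<.0)];print('panel front x',np.percentile(q[:,0],[2,10,50,90]).round(4))
P0=np.vstack([cloud(dict(np.load(f+'.npz'))).reshape(-1,3) for f in('scene0','side0')]);P0=P0[np.isfinite(P0).all(1)];U=Ro.from_euler('z',-UY).apply(P0-UF)
q=U[(abs(U[:,1])<.15)&(abs(U[:,2]-.115)<.009)&(U[:,0]>-.04)&(U[:,0]<.0)];print('at start',np.percentile(q[:,0],[2,10,50,90]).round(4))
print(bot.read_state()['wrist_force'],bot.read_state()['time'])
```

```text
panel front x [-0.0145 -0.0133 -0.0105 -0.0037]
at start [-0.014  -0.013  -0.0103 -0.0035]
[-0.24685934 -0.59464872  0.69310988] 22.2833
```

```bash
python3 -c "
from workcell import bot
print(bot.finish_job())"
```

```text
the job is handed in; nothing more can be done
None
```

I pulled the drawer to its stop, stood both round tins in the lane beside the third (centres about 53 and 62 mm apart) and slid the drawer home to within about 0.5 mm. I then handed the job in; no verdict came back, and I could not see the tins once the drawer was shut.

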